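# Pack the offcut up level with the right spacer

## Task

Pack the pine offcut up so that it lies level: from the sloping rack take the one aluminium spacer whose thickness brings the fixed beech block up to the same height as the round steel rest standing right beside it, and set it down squarely on the middle of the beech block. Then lay the pine offcut flat and lengthwise across that spacer and that rest, in line with them and resting on both. Leave the other two spacers where they lie in the rack, and do not disturb the things around.

Things in the scene. Friction and masses are not known exactly. Their poses are not given: they have to be found in the camera images.
- spacer_16: loose plain aluminium spacer block, 50 (x) x 40 (y) x 16 (z, thickness) mm, with two dark plugged holes in its top face; starts lying on its underside on the sloping face of the rack; origin at the centre of the underside, z out of the top face
- spacer_23: loose plain aluminium spacer block, 50 (x) x 40 (y) x 23 (z, thickness) mm, with two dark plugged holes in its top face; starts lying on its underside on the sloping face of the rack; origin at the centre of the underside, z out of the top face
- spacer_30: loose plain aluminium spacer block, 50 (x) x 40 (y) x 30 (z, thickness) mm, with two dark plugged holes in its top face; starts lying on its underside on the sloping face of the rack; origin at the centre of the underside, z out of the top face
- rack: fixed plywood rack 100 (x) x 232 (y) x 75 (z) mm, origin at the centre of its underside; its face rises 34 degrees toward its +x, with an 8 mm ledge along the lower edge; the spacers rest against it side by side, 75 mm apart along y, in any order. Obstacles: a fixed rip fence 68 mm high along x 0.32 to 0.70 at y -0.075 to -0.04; a fixed raised saw blade at y about 0.29
- block: fixed beech block 60 x 60 x 30 (z) mm, flat on the bench; origin at the centre of its underside, +x points at the rest beside it
- rest_53: round steel rest fixed to the bench, upright, top 30 mm across and 53 mm above the bench, foot flange 42 mm across and 6 mm high; origin at the centre of its underside. One of the two rests stands about 55 mm (centre to centre) from the beech block, the other is a spare standing elsewhere
- rest_60: round steel rest fixed to the bench, upright, top 30 mm across and 60 mm above the bench, foot flange 42 mm across and 6 mm high; origin at the centre of its underside. One of the two rests stands about 55 mm (centre to centre) from the beech block, the other is a spare standing elsewhere
- workpiece: the pine offcut, loose, 100 (x) x 45 (y) x 22 (z) mm, lying flat on the bench; origin at the centre of its underside
- screw_box: bystander: small closed carton 50 x 70 x 42 mm, origin at the centre of its underside
- tape_measure: bystander: rust-red tape measure 35 x 73 x 55 mm, origin at its underside
- sanding_block: bystander: cork sanding block 112 x 64 x 27 mm, origin at the centre of its underside
Not all that is in view belongs to the job. What is shaped like the spacer_30 but blue or turquoise is not meant.

How it is judged:
By the outcome, as a careful person would: the job done as asked, in the order asked, and still so for the second after the job is handed in, with the robot touching nothing.
It also fails if it takes over 64 s, if anything falls off the work surface, if the arm or the gripper's body presses on something with over 40 N, if the wrist force passes 120 N, or if a joint passes its speed limit or range.

## Robot

A 6-joint arm with a two-finger parallel gripper is mounted at the origin on a cart in front of the work surface, level with it; the furniture and walls round the work are solid. World frame = base frame: x ahead of the robot, y to its left, z up, the work surface at z = 0. Lengths are in m, angles in degrees, forces in N, time in s.
With the tool pointing down it reaches from about 0.375 to 0.9 m from the base axis. Payload 3.1 kg.
Tool frame: the origin (TCP) lies at the very end of the fingers, on their centre line; the grasp point (between the pads) lies behind it (bot.grip_depth is the z of the grasp point in the tool frame, in m); z points along the fingers, y is the direction in which the jaws open and shut (so a half turn about z gives the same grasp; the last joint's range is limited). The gripper opens to 87 mm and grips with 3 to 60 N. Pads are 19 mm wide; open, the fingers measure 117 mm over their backs; the gripper's body (75 mm by 190 mm) begins 51 mm behind the grasp point.
Start: joints at [-73.31, 30.224, 82.088, -0, 67.689, -10.227], TCP at [0.283, -0.557, 0.192] pointing down, gripper open.
Joint ranges: [-176.69, 176.69], [-43.24, 126.21], [12.49, 139.97], [-82, 262], [0, 151.66], [-163.58, 163.58]. Speed limits (degrees/s): [159.86, 159.86, 180, 180, 180, 180].

## Interface

Orientations are given as a 3x3 rotation matrix whose columns are the frame's x, y, z axes.
In Python, from rig import bot, vision gives the robot as it stands. The module is installed in compiled form; this text tells all that it offers.
- The arm moves only by the shell command python3 -m jog 'ROWS'. ROWS is JSON, a list of rows, each a list of 3 entries, a list of its own where there are three numbers: the shift along the tool's x, y, z in mm, then the turn, a rotation vector about the tool's x, y, z in degrees, then the closure, from 0 (fully open) to 1 (shut). In form: [[[dx, dy, dz], [wx, wy, wz], fingers], ...]. A call has 1 to 12 rows; each row is the pose to reach, as a shift and turn from the pose commanded when the call began, along the tool's axes at that moment; what a row does not reach only later rows make up. A row lasts 1/12 s, in which the tool goes at most 41.7 mm and 7.16 degrees, less where a joint would pass 70% of its speed; a pose out of reach is approached as far as the arm can. A call with a gripper value outside its range is refused whole. The fingers move at their own pace and stop on an object; the grip force is fixed at half the most. Time passes only in rows, so rows that repeat a pose let the fingers close. It gives the time, the measured TCP pose, the force and the opening at its end, in the units of the state.
- bot.read_state(): the state, without advancing time (a new reading comes with each control period).
- vision.capture(name): name is "scene" or "side" or "wrist"; returns the picture (420x560x3 uint8, red, green, blue); there is no depth.
- vision.camera_info(name): a dict with "intrinsics" (3x3 intrinsics, pixels), "camera_from_world" (4x4, takes a point from world to camera coordinates); the wrist camera has in their place "mount" (4x4, takes a point from camera to tool coordinates, whose origin is the TCP and whose axes are the flange's). Camera axes: x right, y up, looking along -z (the intrinsics and any distortion apply to the point x, -y, -z); pixel columns grow to the right and rows downward; lengths in m; the calibration is good to about 2 mm. A picture is of the moment at which its call begins: read the wrist's pose just before it. camera_info takes no time and is no camera call.
- bot.hand_in(): hands the job in, once; it reports no verdict.
The state is a dict: "time_s": time; "joint_positions": joint angles; "qvel": joint speeds; "tau": joint torques, N m; "position": TCP position; "tcp_rot": TCP orientation; "force": force on the tool from outside, world axes, zero at the start; "moment": the same for the moment, N m; "opening": opening from 0.0 (shut) to 1.0 (fully open).
Only numpy, scipy, OpenCV 4.12 (cv2) and the standard library are available. Lean on these libraries where they do the work, as an engineer would, in place of code of your own. Each camera call takes 0.05 s, during which the arm holds its last target. There are 200 camera calls.

## Working session

There is one attempt and no reset: what is moved stays moved. The work goes in short steps, Python scripts to look and compute and a shell command to move; the robot and the scene stay as the last step left them, time stands still between calls to the robot, and variables do not carry over. Pictures are saved under pics/ and viewed, about 8 in all and at most 12, crops included, and the job is handed in when it is done.

```bash
mkdir -p pics
cat > h.py <<'E'
import numpy as np, cv2
from rig import bot, vision
def cap(n,f):
    im=vision.capture(n); cv2.imwrite('pics/'+f,im[:,:,::-1]); return im
def cam(n):
    i=vision.camera_info(n); K=np.array(i['intrinsics'])
    if n=='wrist':
        s=bot.read_state(); T=np.eye(4);T[:3,:3]=s['tcp_rot'];T[:3,3]=s['position']
        E=np.linalg.inv(T@np.array(i['mount']))
    else: E=np.array(i['camera_from_world'])
    return K,E
def ray(c,u,v):
    K,E=c; d=np.linalg.inv(K)@[u,v,1.]; d=np.array([d[0],-d[1],-d[2]])
    W=np.linalg.inv(E); return W[:3,3],W[:3,:3]@d
def onz(c,u,v,z):
    o,d=ray(c,u,v); return o+d*(z-o[2])/d[2]
def proj(c,p):
    K,E=c; q=E@np.append(p,1); q=K@[q[0],-q[1],-q[2]]; return q[:2]/q[2]
E
python3 - <<'E'
from h import *
a=cap('scene','s1.png');b=cap('side','d1.png');
for n in('scene','side','wrist'):
    i=vision.camera_info(n);print({k:np.round(v,3).tolist() if not isinstance(v,str) else v for k,v in i.items()})
cap('wrist','w1.png')
for n in('scene','side'):
    W=np.linalg.inv(cam(n)[1]);print(n,W[:3,3])
print(bot.read_state(), bot.grip_depth)
E
```

```text
{'intrinsics': [[381.209, 0.0, 287.994], [0.0, 381.209, 207.005], [0.0, 0.0, 1.0]], 'camera_from_world': [[-0.897, -0.442, -0.02, 0.477], [0.298, -0.638, 0.71, -0.225], [-0.326, 0.631, 0.704, -0.805], [0.0, 0.0, 0.0, 1.0]]}
{'intrinsics': [[531.829, 0.0, 280.55], [0.0, 531.829, 206.795], [0.0, 0.0, 1.0]], 'camera_from_world': [[0.146, -0.989, 0.001, -0.097], [0.798, 0.118, 0.591, -0.439], [-0.585, -0.086, 0.807, -1.247], [0.0, 0.0, 0.0, 1.0]]}
{'intrinsics': [[350.591, 0.0, 280.661], [0.0, 350.591, 210.964], [0.0, 0.0, 1.0]], 'mount': [[0.0, 0.969, 0.247, 0.066], [1.0, -0.001, 0.001, -0.001], [0.001, 0.247, -0.969, -0.192], [0.0, 0.0, 0.0, 1.0]]}
scene [0.23249312 0.57447862 0.73587709]
side [-0.36517036 -0.15113588  1.2656352 ]
{'time_s': 0.15, 'joint_positions': array([-7.33102851e+01,  3.02664110e+01,  8.21396149e+01, -1.83969407e-03,
        6.76889788e+01, -1.02272384e+01]), 'qvel': array([ 0.06426869, -0.11533877, -0.29402423, -0.13377859, -0.00417459,
        0.00916008]), 'tau': array([ 8.83141111e-04, -4.40430880e+01, -1.76841849e+01,  6.33293297e-02,
        5.52596105e-02, -1.16461224e-04]), 'position': array([ 0.28277617, -0.55668627,  0.19139939]), 'tcp_rot': array([[ 8.91658157e-01,  4.52709042e-01, -5.04653653e-04],
       [ 4.52709245e-01, -8.91656797e-01,  1.57976231e-03],
       [ 2.65194821e-04, -1.63706932e-03, -9.99998625e-01]]), 'force': array([ 0.26572856, -0.10521325,  0.18519332]), 'moment': array([ 0.00414585,  0.03883283, -0.03092937]), 'opening': 0.9983885288483474} -0.0187
```

View pics/s1.png

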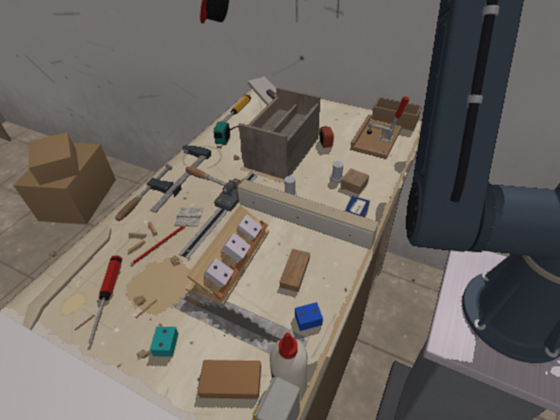

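View pics/d1.png

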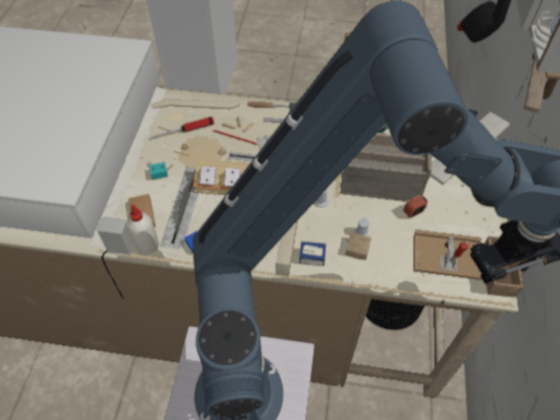

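The scene shows the rack with three spacers at about (219,272), (236,246), (249,227), the pine offcut at (295,270), the fence between (240,190) and (375,235), the block at (353,181) with a rest at (337,171), and a spare rest at (290,185). The side view is partly blocked by the arm. Next, a closer crop.

Run:
```python
from h import *
im=cv2.imread('pics/s1.png')
a=cv2.resize(im[155:220,265:385],None,fx=6.6,fy=6.6,interpolation=cv2.INTER_CUBIC)[:, :395*2]
b=cv2.resize(im[205:310,185:320],None,fx=5.5,fy=5.5,interpolation=cv2.INTER_CUBIC)
cv2.imwrite('pics/c1.png',b); 
w=cv2.imread('pics/w1.png')
cv2.imwrite('pics/c2.png',a)
c=cam('scene')
for n,u,v,z in [('block top',353,178,.03),('rest',337,164,.053),('spare',290,179,.055),('work',296,266,.022),('sp',219,270,.06),('sp',249,226,.06),('tape',326,130,.05),('box?',357,205,.03)]: print(n,onz(c,u,v,z).round(3))
```

```text
block top [ 0.444 -0.24   0.03 ]
rest [ 0.499 -0.253  0.053]
spare [ 0.591 -0.135  0.055]
work [0.462 0.1   0.022]
sp [0.596 0.207 0.06 ]
sp [0.602 0.067 0.06 ]
tape [ 0.595 -0.405  0.05 ]
box? [ 0.399 -0.141  0.03 ]
```

View pics/c1.png

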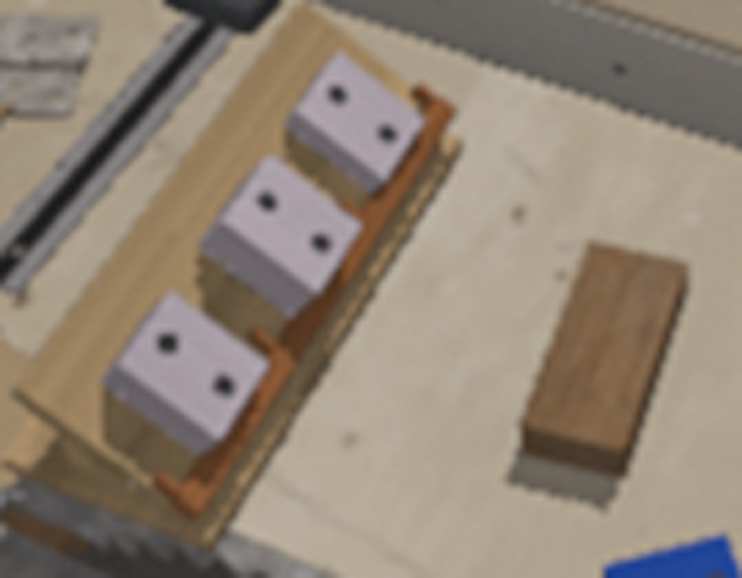

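View pics/c2.png

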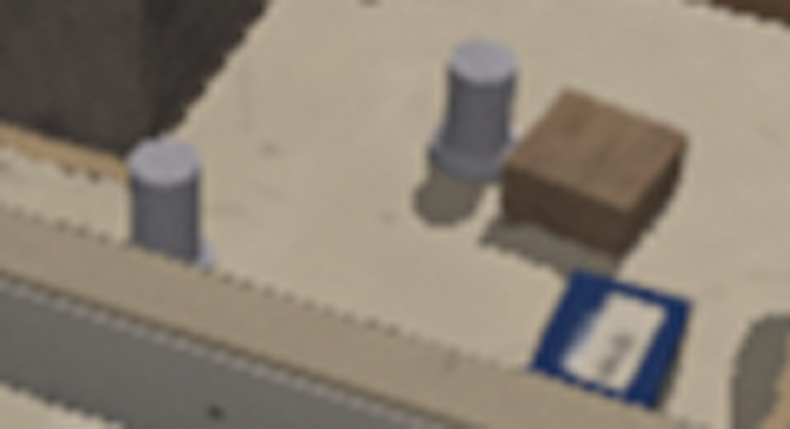

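The crops show the three spacers, with the ledge on the robot's side, and the block with its rest at about (338,164) and the box of bits (blue) beside them. I'll move the wrist over the block and the rest to measure the rest's height.

```bash
python3 -m jog '[[[261,-212,-90],[0,0,40],0],[[261,-212,-90],[0,0,40],0],[[261,-212,-90],[0,0,40],0],[[261,-212,-90],[0,0,40],0],[[261,-212,-90],[0,0,40],0],[[261,-212,-90],[0,0,40],0],[[261,-212,-90],[0,0,40],0],[[261,-212,-90],[0,0,40],0],[[261,-212,-90],[0,0,40],0],[[261,-212,-90],[0,0,40],0],[[261,-212,-90],[0,0,40],0],[[261,-212,-90],[0,0,40],0]]'
python3 - <<'E'
from h import *
s=bot.read_state();print(s['time_s'],s['position'],s['tcp_rot'],s['joint_positions'])
np.save('w2.npy',cam('wrist')[1]); im=cap('wrist','w2.png')
E
```

```text
time_s: 1.15
position: [0.4194, -0.2507, 0.2818]
tcp_rot: [[0.974, -0.227, -0.001], [-0.227, -0.974, -0.0], [-0.001, 0.0, -1.0]]
force: [0.6, -0.3, -0.1]
opening: 0.997
1.15 [ 0.41935418 -0.25070377  0.28179134] [[ 9.73997814e-01 -2.26556360e-01 -6.87749906e-04]
 [-2.26556607e-01 -9.73997953e-01 -3.03392466e-04]
 [-6.01131507e-04  4.51317884e-04 -9.99999717e-01]] [-4.39758683e+01  1.35487697e+01  9.42180878e+01 -4.18636493e-02
  7.22494342e+01  5.91313243e+01]
```

View pics/w2.png

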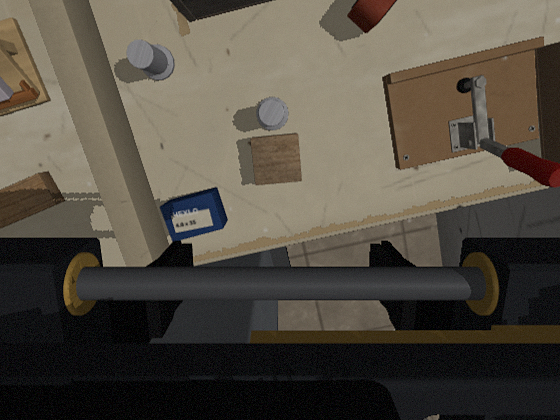

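Wrist view: block top centred near (275,159), its rest top near (273,113), spare rest top near (141,53), all clear. I'll triangulate the rest tops and fit the block outline.

```bash
cat >> h.py <<'E'
def tri(c1,p1,c2,p2):
    o1,d1=ray(c1,*p1);o2,d2=ray(c2,*p2);d1/=np.linalg.norm(d1);d2/=np.linalg.norm(d2)
    t=np.linalg.lstsq(np.c_[d1,-d2],o2-o1,rcond=None)[0]
    a,b=o1+d1*t[0],o2+d2*t[1]; return (a+b)/2,np.linalg.norm(a-b)
E
python3 - <<'E'
from h import *
K=np.array(vision.camera_info('wrist')['intrinsics']); w=(K,np.load('w2.npy')); s=cam('scene')
for n,p,q in [('rest',(338.2,164.4),(273,113)),('spare',(289.8,179.5),(142,53)),('block',(265+597/6.6,155+135/6.6),(276,158))]: print(n,*tri(s,p,w,q))
for u,v in [(273,113),(142,53)]:
    for z in (.053,.06): print(z,onz(w,u,v,z),proj(s,onz(w,u,v,z)))
a=cv2.imread('pics/w2.png')
cv2.imwrite('pics/c3.png',np.vstack([cv2.resize(a[85:195,215:325],None,fx=5,fy=5,interpolation=cv2.INTER_CUBIC)]))
E
```

```text
rest [ 0.49601812 -0.25879925  0.04808129] 0.0026548871750577655
spare [ 0.59009171 -0.13277803  0.05521082] 0.0011360078901231938
block [ 0.44119121 -0.25015279  0.03286203] 0.0007129165019743231
0.053 [ 0.49461471 -0.25924795  0.053     ] [339.30423696 163.1387624 ]
0.06 [ 0.49443127 -0.25935543  0.06      ] [339.56067668 161.1933607 ]
0.053 [ 0.59007637 -0.13223803  0.053     ] [289.92514497 180.30985637]
0.06 [ 0.58830645 -0.13445628  0.06      ] [290.8220891 178.0557905]
```

View pics/c3.png

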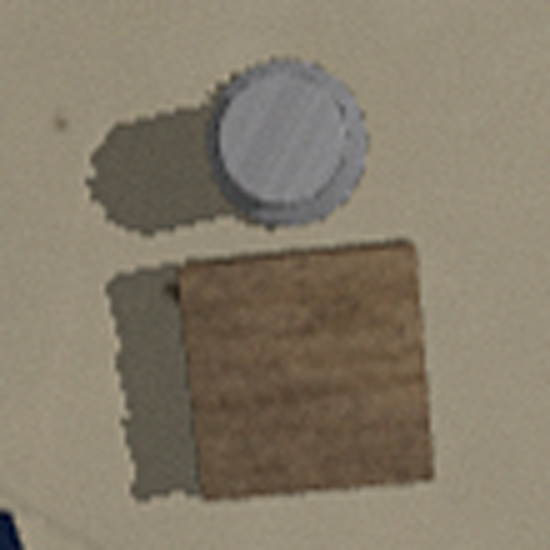

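Run:
```python
from h import *
K=np.array(vision.camera_info('wrist')['intrinsics']); w=(K,np.load('w2.npy')); s=cam('scene')
f=lambda x,y:(215+x/5,85+y/5)
# shadow method
bt=onz(w,*f(180,263),.03); bs=onz(w,*f(108,275),0); L=(bs-bt)[:2]/.03
bt2=onz(w,*f(203,499),.03); bs2=onz(w,*f(135,500),0); L2=(bs2-bt2)[:2]/.03
print('shadow per height',L,L2)
sh=onz(w,*f(150,172),0)[:2]
for h in(.053,.06): 
    t=onz(w,*f(281,139),h)[:2]; print(h,(sh-t)/h)
# silhouette extents in scene & wrist
th=np.linspace(0,2*np.pi,100)
for h in(.053,.06):
    t=onz(w,*f(281,139),h)
    T=np.array([proj(s,[t[0]+.015*np.cos(a),t[1]+.015*np.sin(a),h]) for a in th]); B=np.array([proj(s,[t[0]+.021*np.cos(a),t[1]+.021*np.sin(a),0]) for a in th])
    F=np.array([proj(w,[t[0]+.021*np.cos(a),t[1]+.021*np.sin(a),.006]) for a in th])
    print(h,'scene vspan',B[:,1].max()-T[:,1].min(),'meas',(183-38)/6.6,'wrist flange ctr crop',(F.mean(0)-[215,85])*5, np.ptp(F,0)*5)
C=np.array([onz(w,*f(*p),.03) for p in [(180,263),(413,241),(434,480),(203,499)]])
c=C.mean(0);print('block',C.round(4),c); d=(C[0]+C[1]-C[2]-C[3])[:2];print('yaw',np.degrees(np.arctan2(d[1],d[0])))
t=onz(w,*f(281,139),.053);e=t-c;print('rest',t,np.hypot(*e[:2]),np.degrees(np.arctan2(e[1],e[0])))
```

```text
shadow per height [0.01891519 0.73684852] [-0.0253237  0.7178501]
0.053 [0.02146622 0.68674441]
0.06 [0.0222098  0.60896319]
0.053 scene vspan 22.053073542700616 meas 21.969696969696972 wrist flange ctr crop [285.54819207 141.96394969] [163.15981998 169.28397132]
0.06 scene vspan 23.989590679736637 meas 21.969696969696972 wrist flange ctr crop [286.2542246  142.60140782] [163.14572879 169.25456493]
block [[ 0.4728 -0.2255  0.03  ]
 [ 0.4649 -0.283   0.03  ]
 [ 0.4053 -0.2754  0.03  ]
 [ 0.4139 -0.2166  0.03  ]] [ 0.43922637 -0.25011583  0.03      ]
yaw -7.912570958056793
rest [ 0.49530266 -0.25727053  0.053     ] 0.056530874175522085 -7.271013224730315
```

The rest beside the block measures 53 mm by silhouette, by shadow and against the spare, so spacer_23 is needed. Now a look at the rack and the offcut.

```bash
python3 -m jog '[[[-47,-379,-20],[0,0,-13],0],[[-47,-379,-20],[0,0,-13],0],[[-47,-379,-20],[0,0,-13],0],[[-47,-379,-20],[0,0,-13],0],[[-47,-379,-20],[0,0,-13],0],[[-47,-379,-20],[0,0,-13],0],[[-47,-379,-20],[0,0,-13],0],[[-47,-379,-20],[0,0,-13],0],[[-47,-379,-20],[0,0,-13],0],[[-47,-379,-20],[0,0,-13],0],[[-47,-379,-20],[0,0,-13],0],[[-47,-379,-20],[0,0,-13],0]]'
python3 - <<'E'
from h import *
c=cam('wrist');np.save('w3.npy',c[1]); im=cap('wrist','w3.png')
a=im[0:240,100:460,::-1]; cv2.imwrite('pics/c4.png',cv2.resize(a,None,fx=2.2,fy=2.2,interpolation=cv2.INTER_CUBIC))
E
```

```text
time_s: 2.2
position: [0.4598, 0.1285, 0.3015]
tcp_rot: [[1.0, -0.002, -0.001], [-0.002, -1.0, -0.001], [-0.001, 0.001, -1.0]]
force: [0.1, -0.2, 0.5]
opening: 0.997
```

View pics/c4.png

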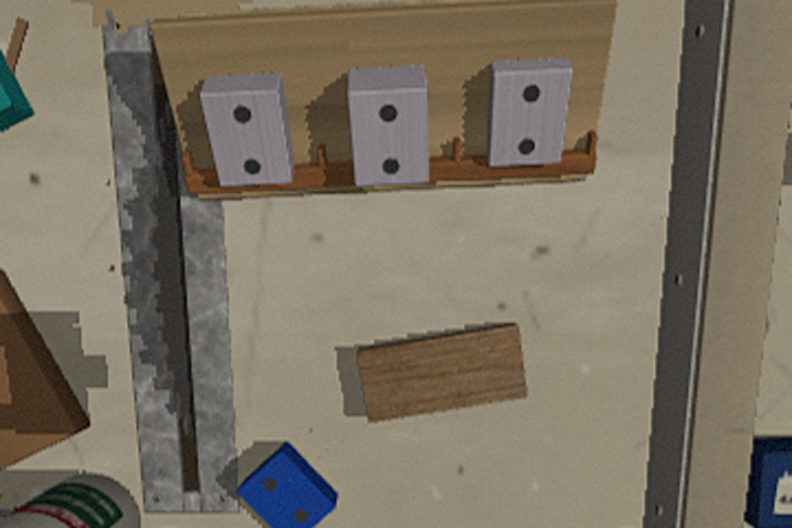

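Wrist view: the rack runs level across the picture. The spacers' holes are at (243,114)/(252,167), (388,113)/(391,166), (531,93)/(527,146), and their uphill end faces look medium, thick and thin. The pine offcut's corners are near (358,351), (517,324), (526,396), (369,421).

Run:
```python
from h import *
K=np.array(vision.camera_info('wrist')['intrinsics']); w=(K,np.load('w3.npy')); s=cam('scene')
S=lambda p:(185+p[0]/5.5,205+p[1]/5.5); W=lambda p:(100+p[0]/2.2,p[1]/2.2)
g=np.radians(34);n=np.array([-np.sin(g),0,np.cos(g)])
R=[]
for nm,a,b,c,d in [('L',(167,343),(225,386),(243,114),(252,167)),('M',(267,201),(320,242),(388,113),(391,166)),('R',(337,95),(387,133),(531,93),(527,146))]:
    p,e=tri(s,S(a),w,W(c));q,f=tri(s,S(b),w,W(d)); m=(p+q)/2; R.append(m)
    print(nm,p.round(4),q.round(4),'mid',m.round(4),'err',round(e,4),round(f,4),'n.m',round(n@m,4),'slope',np.degrees(np.arctan2(p[2]-q[2],p[0]-q[0])).round(1))
# rack bottom front edge
F=[onz(w,*W(p),0) for p in [(197,198),(593,180)]];print('front edge?',F)
# end face check: top uphill edge and bottom uphill edge lengths in crop px vs predicted per thickness
for nm,(u,v) in dict(L=(243,73.5),M=(387,67),R=(531,59)).items():print(nm,[ (u,v)])
C=np.array([onz(w,*W(p),.022) for p in [(358,351),(517,324),(526,396),(369,421)]])
c=C.mean(0);d=(C[1]+C[2]-C[0]-C[3])[:2];print('wp',C.round(4),c.round(4),'yaw',np.degrees(np.arctan2(d[1],d[0])),np.linalg.norm(C[1]-C[0]),np.linalg.norm(C[2]-C[1]))
```

```text
L [0.6022 0.2077 0.067 ] [0.5783 0.207  0.0518] mid [0.5903 0.2074 0.0594] err 0.0016 0.0013 n.m -0.2808 slope 32.6
M [0.6014 0.1335 0.0739] [0.5784 0.1323 0.058 ] mid [0.5899 0.1329 0.066 ] err 0.0017 0.0021 n.m -0.2752 slope 34.5
R [0.6131 0.0598 0.061 ] [0.5898 0.0585 0.0458] mid [0.6014 0.0592 0.0534] err 0.0016 0.0018 n.m -0.292 slope 33.1
front edge? [array([5.66206459e-01, 2.50015533e-01, 5.55111512e-17]), array([5.76235710e-01, 1.01847691e-02, 5.55111512e-17])]
L [(243, 73.5)]
M [(387, 67)]
R [(531, 59)]
wp [[0.476  0.1525 0.022 ]
 [0.4921 0.0563 0.022 ]
 [0.4482 0.0491 0.022 ]
 [0.4326 0.1462 0.022 ]] [0.4622 0.101  0.022 ] yaw -80.6978935272236 0.0975148523882478 0.04446159647369466
```

L is spacer_23: the normal heights differ by 7.4 and 7.7 mm, in line with the end faces. Before committing to a grasp I'll check how high the blade is near it.

Run:
```python
from h import *
s=cam('scene')
for u,v in [(190,293),(210,298),(225,303),(245,308),(270,325),(290,340)]:
    o,d=ray(s,u,v);print((u,v),(o+d*(.29-o[1])/d[1]).round(3))
im=cv2.imread('pics/s1.png');cv2.imwrite('pics/c5.png',cv2.resize(im[270:360,170:310],None,fx=5.5,fy=5.5,interpolation=cv2.INTER_CUBIC))
```

```text
(190, 293) [0.606 0.29  0.081]
(210, 298) [0.554 0.29  0.098]
(225, 303) [0.519 0.29  0.105]
(245, 308) [0.473 0.29  0.121]
(270, 325) [0.423 0.29  0.099]
(290, 340) [0.384 0.29  0.076]
```

View pics/c5.png

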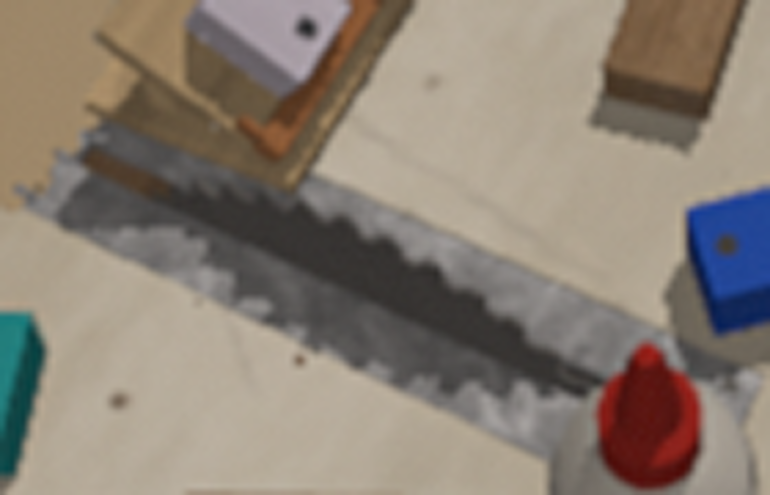

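The dark segment is the blade, its teeth running from crop (180,180) by (330,205) and (430,265) to (560,370); the grey strip is the insert plate.

Run:
```python
from h import *
s=cam('scene')
for a,b in [(180,180),(240,180),(300,192),(360,225),(430,265),(500,320),(560,370),(150,185),(330,275),(580,380)]:
    o,d=ray(s,170+a/5.5,270+b/5.5);p=o+d*(.29-o[1])/d[1];z0=o+d*(0-o[2])/d[2];print((a,b),p.round(3),z0.round(3))
# grasp pose: tool z = -n with rack yaw 2.4
g,y=np.radians(34),np.radians(2.4)
n=np.array([-np.sin(g)*np.cos(y),-np.sin(g)*np.sin(y),np.cos(g)])
top=np.array([.5903,.2074,.0594]); und=top-.023*n; print('underside',und)
```

```text
(180, 180) [0.579 0.29  0.064] [0.612 0.263 0.   ]
(240, 180) [0.548 0.29  0.085] [0.59  0.253 0.   ]
(300, 192) [0.521 0.29  0.097] [0.565 0.247 0.   ]
(360, 225) [0.498 0.29  0.093] [0.536 0.249 0.   ]
(430, 265) [0.471 0.29  0.086] [0.502 0.252 0.   ]
(500, 320) [0.445 0.29  0.069] [0.467 0.26  0.   ]
(560, 370) [0.422 0.29  0.052] [0.437 0.268 0.   ]
(150, 185) [0.596 0.29  0.048] [0.621 0.27  0.   ]
(330, 275) [0.517 0.29  0.043] [0.535 0.272 0.   ]
(580, 380) [0.415 0.29  0.052] [0.428 0.268 0.   ]
underside [0.60315016 0.20793858 0.04033214]
```

Run:
```python
from h import *
from scipy.spatial.transform import Rotation as Ro
K=np.array(vision.camera_info('wrist')['intrinsics']); w=(K,np.load('w3.npy')); s=cam('scene')
W=lambda p:(100+p[0]/2.2,p[1]/2.2);S=lambda p:(185+p[0]/5.5,205+p[1]/5.5)
print('back',[onz(w,*W(p),.075).round(4) for p in [(155,22),(612,3)]])
print('front corners z0',onz(w,*W((597,176)),0))
print('scene front bottom corner',onz(s,*S((205,545)),0),onz(s,*S((460,143)),0),'rear-top',onz(s,*S((15,392)),.075))
# L holes with assumed heights: mid hole from each camera alone
for z in(.052,.056,.0594): print(z,onz(w,*W((247.5,140.5)),z).round(4),onz(s,*S((196,364.5)),z).round(4))
st=bot.read_state();R0=np.array(st['tcp_rot']);p0=np.array(st['position'])
g,y=np.radians(34),np.radians(2.4)
n=np.array([-np.sin(g)*np.cos(y),-np.sin(g)*np.sin(y),np.cos(g)])
x=np.array([np.cos(g)*np.cos(y),np.cos(g)*np.sin(y),np.sin(g)]);R=np.c_[x,np.cross(-n,x),-n]
print('rv',np.degrees(Ro.from_matrix(R0.T@R).as_rotvec()))
und=np.array([.60315,.2079,.0403]);t=und+n*.07;print(t,'shift mm',R0.T@(t-p0)*1000)
```

```text
back [array([0.6417, 0.2468, 0.075 ]), array([0.6498, 0.024 , 0.075 ])]
front corners z0 [5.78509344e-01 7.91166289e-03 5.55111512e-17]
scene front bottom corner [0.57076458 0.24736188 0.        ] [0.58008005 0.01564469 0.        ] rear-top [0.63823766 0.25642295 0.075     ]
0.052 [0.591  0.2084 0.052 ] [0.5949 0.2036 0.052 ]
0.056 [0.5905 0.2077 0.056 ] [0.5928 0.2057 0.056 ]
0.0594 [0.59   0.207  0.0594] [0.591  0.2076 0.0594]
rv [ 0.82718212 34.07641881 -2.49121185]
[0.56404083 0.20626084 0.09833263] shift mm [104.29781706 -78.85713019 202.96104565]
```

Go to the pregrasp, 70 mm off the slope and tilted normal to it.

```bash
python3 -m jog '[[[30,-79,60],[0.8,34,-2.5],0.37],[[30,-79,60],[0.8,34,-2.5],0.37],[[104,-79,203],[0.8,34,-2.5],0.37],[[104,-79,203],[0.8,34,-2.5],0.37],[[104,-79,203],[0.8,34,-2.5],0.37],[[104,-79,203],[0.8,34,-2.5],0.37],[[104,-79,203],[0.8,34,-2.5],0.37],[[104,-79,203],[0.8,34,-2.5],0.37],[[104,-79,203],[0.8,34,-2.5],0.37],[[104,-79,203],[0.8,34,-2.5],0.37],[[104,-79,203],[0.8,34,-2.5],0.37]]'
python3 - <<'E'
from h import *
c=cam('wrist');np.save('w4.npy',c[1]); im=cap('wrist','w4.png')
E
```

```text
time_s: 3.17
position: [0.571, 0.2067, 0.1089]
tcp_rot: [[0.844, 0.05, 0.534], [0.043, -0.999, 0.025], [0.534, 0.002, -0.845]]
force: [-0.5, -0.8, 0.1]
opening: 0.63
```

View pics/w4.png

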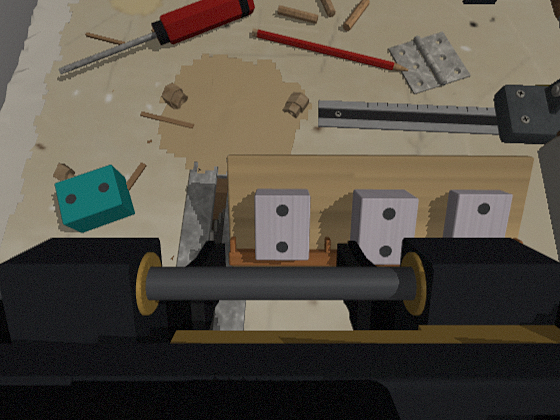

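Spacer_23's holes are at (282,211) and (282,247), between the fingers and nearly centred sideways. I'll triangulate this view against the earlier one and work out the descent.

Run:
```python
from h import *
from scipy.spatial.transform import Rotation as Ro
K=np.array(vision.camera_info('wrist')['intrinsics']); w=(K,np.load('w3.npy'));w4=(K,np.load('w4.npy')); s=cam('scene')
W=lambda p:(100+p[0]/2.2,p[1]/2.2);S=lambda p:(185+p[0]/5.5,205+p[1]/5.5)
a=tri(w,W((247.5,140.5)),w4,(282,229));b=tri(s,S((196,364.5)),w4,(282,229));print(a,b)
st=bot.read_state();R0=np.array(st['tcp_rot']);p0=np.array(st['position'])
g,y=np.radians(34),np.radians(2.4)
n=np.array([-np.sin(g)*np.cos(y),-np.sin(g)*np.sin(y),np.cos(g)])
x=np.array([np.cos(g)*np.cos(y),np.cos(g)*np.sin(y),np.sin(g)]);R=np.c_[x,np.cross(-n,x),-n]
print('rv',np.degrees(Ro.from_matrix(R0.T@R).as_rotvec()),st['position'])
for m in (np.array([.5903,.2074,.0594]),a[0],b[0]):
    und=m-.023*n; print(und.round(4),[ (R0.T@(und+n*h-p0)*1000).round(1).tolist() for h in(.03,.004)])
```

```text
(array([0.58981112, 0.20684222, 0.06076599]), np.float64(0.00014116876879559286)) (array([0.59085563, 0.20709626, 0.05876623]), np.float64(0.0009481063716025602))
rv [-0.15667486  1.65009529 -0.1718042 ] [0.57196145 0.20787787 0.10910313]
[0.6032 0.2079 0.0403] [[-11.3, 1.4, 44.8], [-10.6, 1.5, 70.8]]
[0.6027 0.2074 0.0417] [[-11.0, 1.9, 43.4], [-10.3, 2.0, 69.3]]
[0.6037 0.2076 0.0397] [[-11.2, 1.7, 45.6], [-10.5, 1.8, 71.6]]
```

```bash
python3 -m jog '[[[-11,2,30],[0,1.6,0],0.37],[[-11,2,40],[0,1.6,0],0.37],[[-11,2,40],[0,1.6,0],0.37],[[-11,2,40],[0,1.6,0],0.37]]'
```

```text
time_s: 3.55
position: [0.5942, 0.2091, 0.0906]
tcp_rot: [[0.847, 0.047, 0.53], [0.036, -0.999, 0.031], [0.531, -0.007, -0.847]]
force: [-0.1, 0.6, -0.7]
opening: 0.63
```

Run:
```python
from h import *
s=bot.read_state();print(s['joint_positions'].round(2),s['qvel'].round(2),s['position'])
```

```text
[ 11.59  33.54 112.71 -65.85   4.78 163.55] [ 0.75 -1.1   1.37 -0.68 -0.24 -0.06] [0.59419636 0.20913481 0.09060241]
```

Joint 6 hit its limit: with the tool normal to the slope the wrist is nearly straight and so singular. I'll grasp with an 18° tilt instead (the pads stay flush on the spacer's side faces) and back off first.

```bash
cat > go.py <<'E'
from h import *
from scipy.spatial.transform import Rotation as Ro
def ori(tilt,yaw):
    g,y=np.radians(tilt),np.radians(yaw); c=np.array([np.cos(y),np.sin(y),0])
    z=np.sin(g)*c-np.array([0,0,np.cos(g)]); x=np.cos(g)*c+np.array([0,0,np.sin(g)])
    return np.c_[x,np.cross(z,x),z]
def rows(ts,R):
    st=bot.read_state();R0=np.array(st['tcp_rot']);p0=np.array(st['position'])
    print('now',p0.round(4),st['joint_positions'].round(1)); print('rv',np.degrees(Ro.from_matrix(R0.T@R).as_rotvec()).round(2))
    for t in ts: print(np.round(t,4),(R0.T@(t-p0)*1000).round(1))
E
cat > g1.py <<'E'
from go import *
R=ori(18,2.4);n=-ori(34,2.4)[:,2];b=-R[:,2];und=np.array([.6030,.2076,.0407])
tcp=und+n*.0115-b*.0062
rows([tcp+b*.09,tcp+b*.035,tcp],R)
E
python3 g1.py
```

```text
now [0.5942 0.2091 0.0906] [ 11.6  33.5 112.7 -65.9   4.8 163.5]
rv [ -0.5  -14.06   0.1 ]
[0.5707 0.2062 0.1299] [  0.9   1.5 -45.9]
[0.5877 0.207  0.0776] [-12.5   2.    7.5]
[0.5985 0.2074 0.0443] [-21.    2.3  41.4]
```

```bash
python3 -m jog '[[[1,1,-46],[0,0,0],0.37],[[1,1,-46],[-0.5,-14,0],0.37],[[1,1,-46],[-0.5,-14,0],0.37],[[1,1,-46],[-0.5,-14,0],0.37],[[1,1,-46],[-0.5,-14,0],0.37],[[1,1,-46],[-0.5,-14,0],0.37],[[1,1,-46],[-0.5,-14,0],0.37],[[1,1,-46],[-0.5,-14,0],0.37],[[1,1,-46],[-0.5,-14,0],0.37],[[1,1,-46],[-0.5,-14,0],0.37]]'; python3 g1.py
```

```text
time_s: 4.38
position: [0.5684, 0.2071, 0.1288]
tcp_rot: [[0.95, 0.047, 0.307], [0.046, -0.999, 0.012], [0.308, 0.003, -0.951]]
force: [-0.2, -0.2, 0.4]
opening: 0.63
now [0.5684 0.2071 0.1288] [ 11.   28.1 103.3  -5.2  31.  102.3]
rv [0.06 0.08 0.34]
[0.5707 0.2062 0.1299] [ 2.5  1.  -0.4]
[0.5877 0.207  0.0776] [ 2.6  0.9 54.6]
[0.5985 0.2074 0.0443] [ 2.6  0.9 89.6]
```

```bash
python3 -m jog '[[[2.5,1,30],[0,0,0],0.37],[[2.5,1,55],[0,0,0],0.37],[[2.5,1,68],[0,0,0],0.37],[[2.5,1,78],[0,0,0],0.37],[[2.5,1,85],[0,0,0],0.37],[[2.5,1,85],[0,0,0],0.37]]'; python3 g1.py; python3 -c "
from h import *
c=cam('wrist');im=cap('wrist','w5.png')"
```

```text
time_s: 4.88
position: [0.5983, 0.2077, 0.0482]
tcp_rot: [[0.95, 0.048, 0.307], [0.046, -0.999, 0.013], [0.307, 0.002, -0.952]]
force: [1.5, 0.3, 0.6]
opening: 0.631
now [0.5983 0.2077 0.0482] [ 10.4  37.5 102.3  -6.4  22.6 103.2]
rv [0.01 0.1  0.34]
[0.5707 0.2062 0.1299] [ -1.2   0.3 -86.3]
[0.5877 0.207  0.0776] [ -1.1   0.3 -31.3]
[0.5985 0.2074 0.0443] [-1.   0.3  3.7]
```

```bash
python3 -m jog '[[[-0.5,0,3],[0,0,0],0.37],[[-0.5,0,3],[0,0,0],0.37],[[-0.5,0,3],[0,0,0],0.6],[[-0.5,0,3],[0,0,0],0.8],[[-0.5,0,3],[0,0,0],0.8],[[-0.5,0,3],[0,0,0],0.8],[[-0.5,0,3],[0,0,0],0.8],[[-0.5,0,3],[0,0,0],0.8]]'
```

```text
time_s: 5.6
position: [0.5997, 0.2079, 0.0468]
tcp_rot: [[0.95, 0.048, 0.31], [0.046, -0.999, 0.013], [0.31, 0.002, -0.951]]
force: [0.2, -1.4, 0.8]
opening: 0.268
```

```bash
python3 -c "
from h import *
print(bot.read_state()['opening']);im=cap('wrist','w6.png');print(bot.read_state()['opening'])
a=cv2.imread('pics/w5.png');b=cv2.imread('pics/w6.png')
cv2.imwrite('pics/c6.png',np.vstack([a[150:420],b[150:420]]))"
```

```text
0.2684825721434396
0.2444116265766048
```

View pics/c6.png

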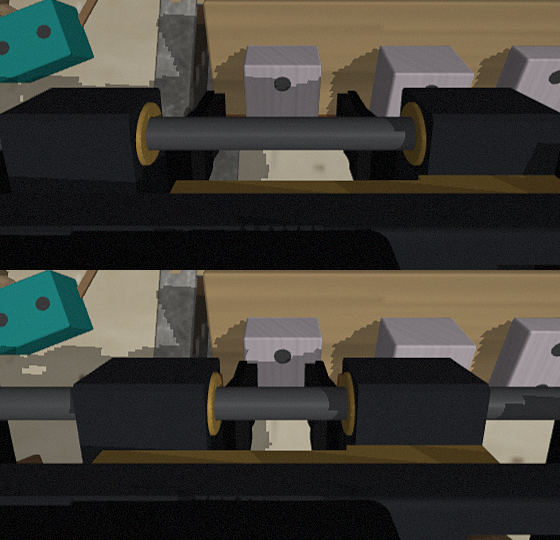

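The fingers are still closing, now past 40 mm, without holding the spacer: they sit in front of it rather than beside it. I'll project the estimated spacer and the fingertips into this view.

Run:
```python
from go import *
c=cam('wrist');st=bot.read_state();print(st['opening'],st['force'].round(1),st['position'])
Rs=ori(34,2.4);x=Rs[:,0];n=-Rs[:,2];y=-Rs[:,1];und=np.array([.6030,.2076,.0407])
for nm,l in dict(hu=(.014,0,.023),hl=(-.014,0,.023),upL=(.025,.02,.023),upR=(.025,-.02,.023),upLb=(.025,.02,0),dnL=(-.025,.02,.023)).items():
    print(nm,proj(c,und+x*l[0]+y*l[1]+n*l[2]).round(1))
R=st['tcp_rot'];p=st['position']
for a in [(0,0,0),(.0095,.02,0),(-.0095,.02,0),(0,0,-.0187)]: print(a,proj(c,p+R@np.array(a)).round(1))
v=R.T@(und-p)*1000;print('und in tool',v, 'top',R.T@(und+.023*n-p)*1000)
```

```text
0.2444116265766048 [-0.6  0.3  0.5] [0.59961125 0.20789189 0.04672844]
hu [282.1 235.4]
hl [281.7 276.8]
upL [242.6 217.1]
upR [321.9 217.5]
upLb [246.5 195.8]
dnL [246.9 291.2]
(0, 0, 0) [281.1 238.9]
(0.0095, 0.02, 0) [316.1 223.1]
(-0.0095, 0.02, 0) [315.2 254.3]
(0, 0, -0.0187) [281.1 250.4]
und in tool [1.33752191 0.44328141 6.77682881] top [ -4.98424164   0.40001249 -15.33727152]
```

The estimated spacer matches the picture (predicted hole row 235.4, seen 235), but the fingers occlude it. Their visible ends lie well behind the stated TCP, so they are still above it. I'll open and advance carefully, watching the force.

```bash
python3 -m jog '[[[0,0,0],[0,0,0],0.37],[[0,0,0],[0,0,0],0.37],[[0,0,0],[0,0,0],0.37],[[0,0,0],[0,0,0],0.37],[[0,0,0],[0,0,0],0.37],[[0,0,0],[0,0,0],0.37],[[0,0,0],[0,0,0],0.37],[[0,0,0],[0,0,0],0.37]]'; python3 -m jog '[[[-2,0,2],[0,0,0],0.37],[[-3,0,4],[0,0,0],0.37],[[-4,0,5],[0,0,0],0.37],[[-4,0,5],[0,0,0],0.37]]'
```

```text
time_s: 6.32
position: [0.5996, 0.2079, 0.0466]
tcp_rot: [[0.95, 0.048, 0.309], [0.046, -0.999, 0.013], [0.31, 0.002, -0.951]]
force: [-0.6, 0.1, 0.2]
opening: 0.62
time_s: 6.65
position: [0.5967, 0.2077, 0.04]
tcp_rot: [[0.95, 0.048, 0.308], [0.046, -0.999, 0.013], [0.308, 0.002, -0.951]]
force: [0.3, 0.5, 0.2]
opening: 0.626
```

```bash
python3 -m jog '[[[-1,0,2],[0,0,0],0.37],[[-2,0,4],[0,0,0],0.37],[[-2,0,5],[0,0,0],0.37],[[-2,0,5],[0,0,0],0.37]]'; python3 -m jog '[[[0,0,2],[0,0,0],0.37],[[-1,0,4],[0,0,0],0.37],[[-2,0,5],[0,0,0],0.37],[[-2,0,5],[0,0,0],0.37]]'
```

```text
time_s: 6.98
position: [0.5967, 0.2077, 0.0349]
tcp_rot: [[0.95, 0.048, 0.309], [0.046, -0.999, 0.013], [0.309, 0.002, -0.951]]
force: [0.7, 0.4, 0.3]
opening: 0.633
time_s: 7.32
position: [0.5961, 0.2077, 0.0294]
tcp_rot: [[0.95, 0.048, 0.308], [0.046, -0.999, 0.013], [0.309, 0.002, -0.951]]
force: [0.2, 0.6, 0.1]
opening: 0.629
```

```bash
python3 -m jog '[[[2,0,1],[0,0,0],0.37],[[4,0,2],[0,0,0],0.37],[[6,0,3],[0,0,0],0.37],[[7,0,4],[0,0,0],0.37],[[7,0,4],[0,0,0],0.37]]'; python3 -c "
from h import *
im=cap('wrist','w7.png')
cv2.imwrite('pics/c7.png',cv2.resize(im[150:330,160:420,::-1],None,fx=3,fy=3))"
```

```text
time_s: 7.73
position: [0.6052, 0.2082, 0.0283]
tcp_rot: [[0.95, 0.048, 0.31], [0.046, -0.999, 0.013], [0.31, 0.001, -0.951]]
force: [-0.2, -0.5, 0.2]
opening: 0.632
```

View pics/c7.png

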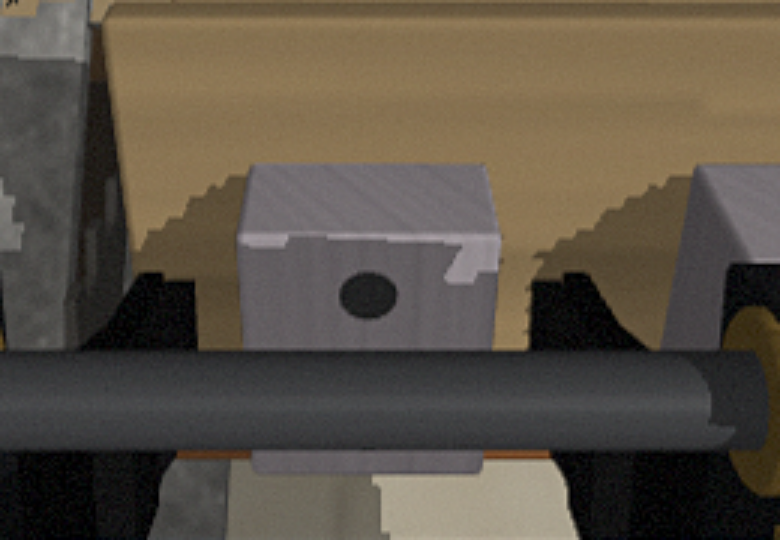

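The fingers now straddle the spacer (left inner edge at crop x≈196, right ≈530, spacer 240–498). Scaling by the gap, the tips are about 17 mm above the slope, i.e. the real finger ends lie about 28 mm behind the stated TCP. I'll advance about 13 mm more and close.

```bash
python3 -m jog '[[[-1,0,4],[0,0,0],0.37],[[-2,0,7],[0,0,0],0.37],[[-2,0,9],[0,0,0],0.37],[[-2,0,9],[0,0,0],0.37]]';python3 -m jog '[[[0,0,1],[0,0,0],0.37],[[0,0,2],[0,0,0],0.37],[[0,0,3],[0,0,0],0.37],[[0,0,3],[0,0,0],0.37]]'
```

```text
time_s: 8.12
position: [0.6049, 0.2081, 0.0183]
tcp_rot: [[0.95, 0.048, 0.308], [0.046, -0.999, 0.013], [0.308, 0.002, -0.951]]
force: [-0.1, -0.0, 0.4]
opening: 0.63
time_s: 8.45
position: [0.6064, 0.2082, 0.0161]
tcp_rot: [[0.95, 0.048, 0.309], [0.046, -0.999, 0.013], [0.31, 0.002, -0.951]]
force: [0.1, 0.6, 0.2]
opening: 0.628
```

```bash
python3 -m jog '[[[0,0,0],[0,0,0],0.7],[[0,0,0],[0,0,0],0.7],[[0,0,0],[0,0,0],0.7],[[0,0,0],[0,0,0],0.7],[[0,0,0],[0,0,0],0.7],[[0,0,0],[0,0,0],0.7]]';python3 -m jog '[[[0,0,0],[0,0,0],0.7],[[0,0,0],[0,0,0],0.7]]'
```

```text
time_s: 8.95
position: [0.6064, 0.2082, 0.0163]
tcp_rot: [[0.95, 0.048, 0.31], [0.046, -0.999, 0.013], [0.31, 0.002, -0.951]]
force: [-0.8, -0.4, 0.3]
opening: 0.456
time_s: 9.12
position: [0.6064, 0.2082, 0.0164]
tcp_rot: [[0.95, 0.048, 0.31], [0.046, -0.999, 0.013], [0.31, 0.002, -0.951]]
force: [-0.5, -1.0, 1.1]
opening: 0.456
```

Gripped: opening 0.456 is 39.7 mm. Lift off along the slope normal, then work out the carry.

```bash
cat > p1.py <<'E'
from go import *
import sys
st=bot.read_state()
if len(sys.argv)>1:
    und=np.array([.6030,.2076,.0407]);R0=st['tcp_rot'];np.save('ut.npy',R0.T@(und-st['position']));np.save('rt.npy',R0.T@ori(34,2.4));print(np.load('ut.npy'))
else:
    # want spacer frame level with yaw -7.7 (ori(0,yaw) convention matches grasp frame)
    R=ori(0,-7.7)@np.load('rt.npy').T
    for z in(.15,.06,.032):
        t=np.array([.4395,-.2502,z])-R@np.load('ut.npy'); rows([t],R)
    print(st['force'])
E
python3 p1.py a; python3 -m jog '[[[-6,0,-20],[0,0,0],0.7],[[-14,0,-50],[0,0,0],0.7],[[-22,0,-80],[0,0,0],0.7],[[-28,0,-115],[0,0,0],0.7],[[-34,0,-150],[0,0,0],0.7],[[-34,0,-150],[0,0,0],0.7],[[-34,0,-150],[0,0,0],0.7]]'; python3 p1.py
```

```text
[ 0.004288    0.00043493 -0.02420681]
time_s: 9.7
position: [0.5278, 0.205, 0.1502]
tcp_rot: [[0.949, 0.048, 0.313], [0.046, -0.999, 0.014], [0.313, 0.001, -0.95]]
force: [0.4, 0.8, -1.1]
opening: 0.455
now [0.5278 0.205  0.1502] [ 11.6  23.6 107.7  -5.5  30.9 103.1]
rv [ -0.04 -34.09  10.29]
[ 0.4289 -0.2483  0.1279] [-121.6  448.1  -16.2]
now [0.5278 0.205  0.1502] [ 11.6  23.6 107.7  -5.5  30.9 103.1]
rv [ -0.04 -34.09  10.29]
[ 0.4289 -0.2483  0.0379] [-149.8  448.    69.3]
now [0.5278 0.205  0.1502] [ 11.6  23.6 107.7  -5.5  30.9 103.1]
rv [ -0.04 -34.09  10.29]
[ 0.4289 -0.2483  0.0099] [-158.6  448.    95.9]
[ 0.44990293  0.83069714 -1.09133976]
```

```bash
python3 -m jog '[[[-119,448,-24],[0,-34,10.3],0.7],[[-119,448,-24],[0,-34,10.3],0.7],[[-119,448,-24],[0,-34,10.3],0.7],[[-119,448,-24],[0,-34,10.3],0.7],[[-119,448,-24],[0,-34,10.3],0.7],[[-119,448,-24],[0,-34,10.3],0.7],[[-119,448,-24],[0,-34,10.3],0.7],[[-119,448,-24],[0,-34,10.3],0.7],[[-119,448,-24],[0,-34,10.3],0.7],[[-119,448,-24],[0,-34,10.3],0.7],[[-119,448,-24],[0,-34,10.3],0.7],[[-119,448,-24],[0,-34,10.3],0.7]]'; python3 p1.py
```

```text
time_s: 10.7
position: [0.4278, -0.256, 0.1328]
tcp_rot: [[0.952, -0.134, -0.274], [-0.13, -0.991, 0.035], [-0.276, 0.002, -0.961]]
force: [0.7, 0.0, -0.5]
opening: 0.456
now [ 0.4278 -0.256   0.1328] [-38.2  32.4  91.9  -8.7  69.7  63.6]
rv [ 0.13  0.09 -0.39]
[ 0.4289 -0.2483  0.1279] [ 1.4 -7.8  4.7]
now [ 0.4278 -0.256   0.1328] [-38.2  32.4  91.9  -8.7  69.7  63.6]
rv [ 0.13  0.09 -0.39]
[ 0.4289 -0.2483  0.0379] [26.2 -8.  91.2]
now [ 0.4278 -0.256   0.1328] [-38.2  32.4  91.9  -8.7  69.7  63.6]
rv [ 0.13  0.09 -0.39]
[ 0.4289 -0.2483  0.0099] [ 34.   -8.  118.1]
[ 0.70778359  0.00159265 -0.47816885]
```

```bash
python3 -m jog '[[[8,-8,30],[0,0,-0.4],0.7],[[16,-8,60],[0,0,-0.4],0.7],[[24,-8,85],[0,0,-0.4],0.7],[[30,-8,105],[0,0,-0.4],0.7],[[30,-8,105],[0,0,-0.4],0.7],[[30,-8,105],[0,0,-0.4],0.7]]'; python3 p1.py
```

```text
time_s: 11.2
position: [0.4283, -0.2396, 0.0238]
tcp_rot: [[0.953, -0.123, -0.278], [-0.116, -0.992, 0.04], [-0.28, -0.006, -0.96]]
force: [0.3, 0.5, 0.1]
opening: 0.462
now [ 0.4283 -0.2396  0.0238] [-36.9  41.7  96.2  -9.3  56.8  66.2]
rv [-0.13  0.34  0.39]
[ 0.4289 -0.2483  0.1279] [ -27.7    8.  -100.4]
now [ 0.4283 -0.2396  0.0238] [-36.9  41.7  96.2  -9.3  56.8  66.2]
rv [-0.13  0.34  0.39]
[ 0.4289 -0.2483  0.0379] [ -2.4   8.5 -14. ]
now [ 0.4283 -0.2396  0.0238] [-36.9  41.7  96.2  -9.3  56.8  66.2]
rv [-0.13  0.34  0.39]
[ 0.4289 -0.2483  0.0099] [ 5.4  8.7 12.8]
[0.32313435 0.47774744 0.09226162]
```

The earlier reading was taken while the arm was still settling. Correct sideways and let it settle.

```bash
python3 -m jog '[[[0,8,0],[0,0,0.4],0.7],[[0,8,0],[0,0,0.4],0.7],[[0,8,0],[0,0,0.4],0.7],[[0,8,0],[0,0,0.4],0.7],[[0,8,0],[0,0,0.4],0.7]]'; python3 p1.py|tail -4; python3 -c "
from h import *
a=cap('wrist','w8.png');b=cap('scene','s8.png')
A=cv2.resize(a[110:250,180:380,::-1],(800,560)) 
cv2.imwrite('pics/m8.png',A)
c=cam('wrist');np.save('w8.npy',c[1])"
```

```text
time_s: 11.62
position: [0.4288, -0.2487, 0.0267]
tcp_rot: [[0.953, -0.129, -0.273], [-0.124, -0.992, 0.036], [-0.275, -0.001, -0.961]]
force: [1.0, 0.4, -1.5]
opening: 0.458
now [ 0.4288 -0.2487  0.0267] [-37.6  41.5  95.8  -9.5  57.   66. ]
rv [ 0.05  0.02 -0.07]
[ 0.4289 -0.2483  0.0099] [ 4.6 -0.4 16.1]
[ 1.04153069  0.35523146 -1.48818585]
```

```bash
python3 -m jog '[[[1.5,0,5],[0,0,0],0.7],[[3,0,10],[0,0,0],0.7],[[4,0,13],[0,0,0],0.7],[[4,0,13],[0,0,0],0.7]]';python3 -m jog '[[[0.2,0,1],[0,0,0],0.7],[[0.5,0,2],[0,0,0],0.7],[[0.5,0,2],[0,0,0],0.7]]'
```

```text
time_s: 12.05
position: [0.428, -0.2479, 0.0112]
tcp_rot: [[0.953, -0.129, -0.275], [-0.123, -0.992, 0.038], [-0.278, -0.003, -0.961]]
force: [0.2, -0.2, -0.9]
opening: 0.46
time_s: 12.3
position: [0.4285, -0.2483, 0.0099]
tcp_rot: [[0.953, -0.129, -0.274], [-0.124, -0.992, 0.037], [-0.277, -0.002, -0.961]]
force: [0.2, -0.2, -1.2]
opening: 0.455
```

```bash
for i in 1 2; do python3 -m jog '[[[0.3,0,1],[0,0,0],0.7],[[0.3,0,1],[0,0,0],0.7],[[0.3,0,1],[0,0,0],0.7]]'|egrep 'pos|force';done
```

```text
position: [0.4286, -0.2485, 0.0091]
force: [0.1, 0.2, -1.1]
position: [0.4286, -0.2484, 0.0081]
force: [0.2, 0.7, -1.0]
```

```bash
for i in 1 2; do python3 -m jog '[[[0.3,0,1],[0,0,0],0.7],[[0.3,0,1],[0,0,0],0.7],[[0.3,0,1],[0,0,0],0.7]]'|egrep 'pos|force';done
```

```text
position: [0.4286, -0.2484, 0.007]
force: [-1.4, 0.1, -1.1]
position: [0.4286, -0.2484, 0.0068]
force: [-0.4, 0.6, 5.6]
```

Contact at 5.6 N, within 1 mm of the predicted height. Release and withdraw along the tool axis.

```bash
python3 -m jog '[[[0,0,0],[0,0,0],0.45],[[0,0,0],[0,0,0],0.4],[[0,0,0],[0,0,0],0.38],[[0,0,0],[0,0,0],0.38],[[0,0,0],[0,0,0],0.38],[[0,0,0],[0,0,0],0.38]]';python3 -m jog '[[[0,0,-15],[0,0,0],0.38],[[0,0,-40],[0,0,0],0.38],[[0,0,-80],[0,0,0],0.38],[[0,0,-120],[0,0,0],0.38],[[0,0,-160],[0,0,0],0.38],[[-40,0,-240],[0,16,0],0.3],[[-40,0,-240],[0,16,0],0.1],[[-40,0,-240],[0,16,0],0.1],[[-40,0,-240],[0,16,0],0.1],[[-40,0,-240],[0,16,0],0.1],[[-40,0,-240],[0,16,0],0.1],[[-40,0,-240],[0,16,0],0.1]]'
python3 - <<'E'
from go import *
c=cam('wrist');np.save('w9.npy',c[1]);im=cap('wrist','w9.png')
for n,p in dict(blk=(.4392,-.2501,.03),sp=(.4392,-.2501,.053),rest=(.4953,-.2573,.053)).items(): print(n,proj(c,p))
u,v=proj(c,(.46,-.25,.03)).astype(int);print(u,v)
y0,x0=max(0,min(v-60,230)),u-80
cv2.imwrite('pics/m9.png',cv2.resize(im[y0:y0+120,x0:x0+160,::-1],None,fx=5,fy=5,interpolation=cv2.INTER_CUBIC));print(x0,y0)
E
```

```text
time_s: 13.8
position: [0.4286, -0.2484, 0.0058]
tcp_rot: [[0.953, -0.129, -0.274], [-0.124, -0.992, 0.037], [-0.277, -0.002, -0.961]]
force: [-0.4, -0.3, 0.0]
opening: 0.616
time_s: 14.8
position: [0.4561, -0.2519, 0.2456]
tcp_rot: [[0.992, -0.129, -0.004], [-0.129, -0.992, 0.004], [-0.005, -0.004, -1.0]]
force: [0.5, 0.2, -0.4]
opening: 0.891
blk [281.72358896 192.7868717 ]
sp [281.70051951 196.91630615]
rest [281.68872322 145.77637989]
279 175
199 115
```

View pics/m9.png

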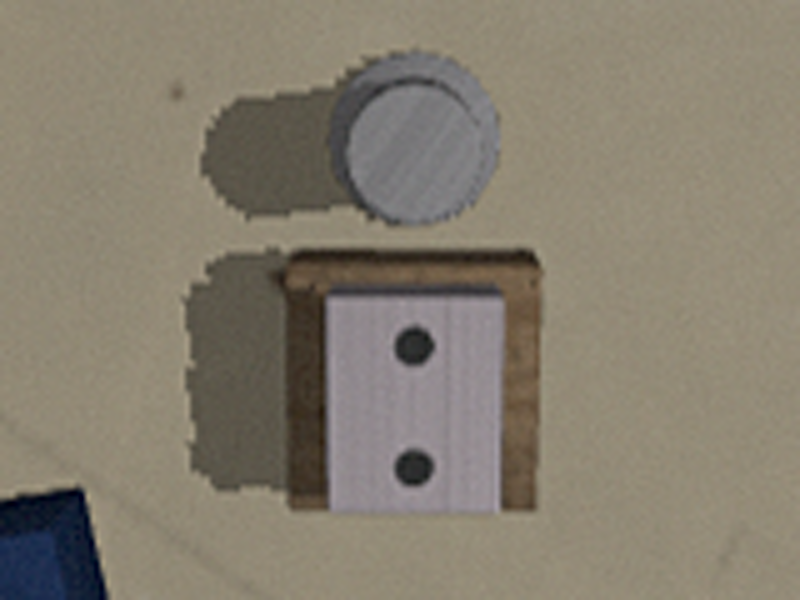

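Everything is visible and square: spacer top at x 327–502, y 295–513, block top at x 288–540, y 262–510, rest top centred near (414,150).

Run:
```python
from go import *
K=np.array(vision.camera_info('wrist')['intrinsics']); w=(K,np.load('w9.npy'))
f=lambda x,y:(199+x/5,115+y/5)
M=lambda L,z:np.mean([onz(w,*f(*p),z) for p in L],0)
b=M([(288,262),(540,262),(537,511),(290,511)],.03);s=M([(327,295),(502,295),(500,513),(329,513)],.053);h=M([(414,346),(414,468)],.053);r=onz(w,*f(414,152),.053)
ux=ori(0,-7.7)[:,0]
print(b,s,h,r,'rel along/across',(s-b)@ux,np.cross(ux,s-b)[2],(h-b)@ux,'rest',(r-b)@ux,np.cross(ux,r-b)[2])
im=cv2.imread('pics/w9.png')
col=im[115:225,270].mean(1).round(0); print(col.tolist())
```

```text
[ 0.43923719 -0.25012648  0.03      ] [ 0.44004533 -0.25043024  0.053     ] [ 0.43964898 -0.25027024  0.053     ] [ 0.49568243 -0.25747048  0.053     ] rel along/across 0.0008415606088606294 -0.0001927425848488302 0.00042734176686526614 rest 0.0569202846767728 0.0002851003218830401
[132.0, 135.0, 133.0, 136.0, 137.0, 135.0, 136.0, 135.0, 136.0, 136.0, 136.0, 139.0, 143.0, 114.0, 70.0, 87.0, 106.0, 91.0, 71.0, 75.0, 73.0, 74.0, 64.0, 82.0, 115.0, 123.0, 123.0, 126.0, 123.0, 123.0, 123.0, 122.0, 126.0, 127.0, 133.0, 127.0, 124.0, 103.0, 70.0, 62.0, 58.0, 74.0, 120.0, 137.0, 134.0, 132.0, 137.0, 134.0, 140.0, 105.0, 41.0, 38.0, 60.0, 76.0, 83.0, 83.0, 78.0, 67.0, 57.0, 110.0, 143.0, 146.0, 142.0, 143.0, 141.0, 141.0, 145.0, 140.0, 144.0, 142.0, 142.0, 143.0, 140.0, 142.0, 143.0, 141.0, 141.0, 139.0, 143.0, 141.0, 143.0, 140.0, 140.0, 141.0, 141.0, 143.0, 142.0, 142.0, 137.0, 142.0, 143.0, 142.0, 141.0, 140.0, 143.0, 141.0, 143.0, 141.0, 143.0, 141.0, 142.0, 140.0, 130.0, 134.0, 136.0, 136.0, 140.0, 138.0, 139.0, 138.0]
```

The spacer sits within 1 mm of the block's middle, square to it, and the line to the rest is within 0.3 mm. Next the offcut: the last joint's range calls for a tool yaw of about +99°, so move above it and measure it by mask.

```bash
python3 -m jog '[[[-39,-351,10],[0,0,-85],0.2],[[-39,-351,10],[0,0,-85],0.2],[[-39,-351,10],[0,0,-85],0.2],[[-39,-351,10],[0,0,-85],0.2],[[-39,-351,10],[0,0,-85],0.2],[[-39,-351,10],[0,0,-85],0.2],[[-39,-351,10],[0,0,-85],0.2],[[-39,-351,10],[0,0,-85],0.2],[[-39,-351,10],[0,0,-85],0.2],[[-39,-351,10],[0,0,-85],0.2],[[-39,-351,10],[0,0,-85],0.2],[[-39,-351,10],[0,0,-85],0.2]]' >/dev/null; python3 -m jog '[[[0,0,20],[0,0,-22],0.2],[[0,0,20],[0,0,-22],0.2],[[0,0,20],[0,0,-22],0.2],[[0,0,20],[0,0,-22],0.2],[[0,0,20],[0,0,-22],0.2],[[0,0,20],[0,0,-22],0.2],[[0,0,20],[0,0,-22],0.2]]'
cat > m.py <<'E'
from go import *
import sys
z=float(sys.argv[1]);guess=[float(a) for a in sys.argv[2:5]]
c=cam('wrist');im=cap('wrist',sys.argv[5])
u,v=proj(c,guess).astype(int)
hsv=cv2.cvtColor(cv2.GaussianBlur(im,(3,3),0),cv2.COLOR_RGB2HSV);print('px',u,v,hsv[v,u], 'bench',hsv[max(v-70,5),u])
lo=hsv[v-3:v+4,u-3:u+4].reshape(-1,3).mean(0)
m=(np.abs(hsv.astype(int)-lo)<[8,45,40]).all(2).astype(np.uint8)
m=cv2.morphologyEx(m,cv2.MORPH_OPEN,np.ones((3,3)));m=cv2.morphologyEx(m,cv2.MORPH_CLOSE,np.ones((5,5)))
n,l,st,_=cv2.connectedComponentsWithStats(m);k=l[v,u];print('area',st[k])
cnt=max(cv2.findContours((l==k).astype(np.uint8),cv2.RETR_EXTERNAL,cv2.CHAIN_APPROX_NONE)[0],key=cv2.contourArea)
P=np.array([onz(c,a,b,z)[:2] for a,b in cnt[:,0]+0.0]);r=cv2.minAreaRect((P*1000).astype(np.float32));B=cv2.boxPoints(r)
e=[B[1]-B[0],B[2]-B[1]];e=max(e,key=np.linalg.norm);print('rect',r,'long yaw',np.degrees(np.arctan2(e[1],e[0])))
E
python3 m.py .022 .4622 .101 .022 w10.png; python3 -c "
from go import *
rows([[.4622,.101,.03],[.4622,.101,-.022]],ori(0,99.3))"
```

```text
time_s: 16.43
position: [0.463, 0.1009, 0.2179]
tcp_rot: [[-0.165, 0.986, -0.001], [0.986, 0.165, 0.002], [0.002, -0.001, -1.0]]
force: [0.0, -0.7, -0.2]
opening: 0.803
px 281 184 [ 15 123 106] bench [ 20  46 165]
area [ 261  138   42   89 3553]
rect ((462.18902587890625, 101.75193786621094), (44.95915603637695, 99.60880279541016), 9.516989707946777) long yaw -80.483025
now [0.463  0.1008 0.2181] [-1.300e+00  1.660e+01  1.013e+02  1.000e-01  6.220e+01 -1.090e+01]
rv [-0.04 -0.1   0.2 ]
[0.4622 0.101  0.03  ] [ -0.   -0.6 188.1]
[ 0.4622  0.101  -0.022 ] [-1.000e-01 -6.000e-01  2.401e+02]
```

The mask gives 45.0 × 99.6 mm at (0.4622, 0.1018), yaw 99.5°, which agrees with the estimate. Descend.

```bash
python3 -m jog '[[[1,-0.8,40],[0,0,0],0.2],[[1,-0.8,80],[0,0,0],0.2],[[1,-0.8,120],[0,0,0],0.2],[[1,-0.8,160],[0,0,0],0.2],[[1,-0.8,190],[0,0,0],0.2],[[1,-0.8,210],[0,0,0],0.2],[[1,-0.8,225],[0,0,0],0.2],[[1,-0.8,225],[0,0,0],0.2],[[1,-0.8,225],[0,0,0],0.2]]';python3 -m jog '[[[0,0,5],[0,0,0],0.2],[[0,0,10],[0,0,0],0.2],[[0,0,14],[0,0,0],0.2],[[0,0,14],[0,0,0],0.2],[[0,0,14],[0,0,0],0.2]]'
```

```text
time_s: 17.23
position: [0.4616, 0.1019, -0.0072]
tcp_rot: [[-0.166, 0.986, -0.002], [0.986, 0.166, 0.002], [0.002, -0.002, -1.0]]
force: [-0.7, 0.5, 0.9]
opening: 0.802
time_s: 17.65
position: [0.4619, 0.102, -0.0205]
tcp_rot: [[-0.166, 0.986, -0.0], [0.986, 0.166, 0.002], [0.002, -0.0, -1.0]]
force: [-0.0, 0.2, 0.1]
opening: 0.798
```

```bash
python3 -m jog '[[[0,0,1.5],[0,0,0],0.3],[[0,0,1.5],[0,0,0],0.4],[[0,0,1.5],[0,0,0],0.7],[[0,0,1.5],[0,0,0],0.7],[[0,0,1.5],[0,0,0],0.7],[[0,0,1.5],[0,0,0],0.7],[[0,0,1.5],[0,0,0],0.7],[[0,0,1.5],[0,0,0],0.7],[[0,0,1.5],[0,0,0],0.7],[[0,0,1.5],[0,0,0],0.7]]'
```

```text
time_s: 18.48
position: [0.4619, 0.102, -0.0222]
tcp_rot: [[-0.166, 0.986, -0.0], [0.986, 0.166, 0.002], [0.002, -0.0, -1.0]]
force: [0.2, -0.6, 1.1]
opening: 0.515
```

Gripped at 44.8 mm. Lift, cross over and turn.

```bash
python3 -m jog '[[[0,0,-30],[0,0,0],0.7],[[0,0,-70],[0,0,0],0.7],[[0,0,-110],[0,0,0],0.7],[[0,0,-150],[0,0,0],0.7],[[0,0,-180],[0,0,0],0.7],[[-40,-6,-180],[0,0,7],0.7],[[-80,-12,-180],[0,0,14],0.7],[[-120,-18,-180],[0,0,21],0.7],[[-160,-24,-180],[0,0,28],0.7],[[-200,-30,-180],[0,0,35],0.7],[[-240,-36,-180],[0,0,42],0.7],[[-280,-42,-180],[0,0,49],0.7]]'; python3 -m jog '[[[0,0,0],[0,0,7],0.7],[[0,0,0],[0,0,14],0.7],[[0,0,0],[0,0,21],0.7],[[0,0,0],[0,0,28],0.7],[[0,0,0],[0,0,35],0.7],[[0,0,0],[0,0,42],0.7],[[0,0,0],[0,0,49],0.7],[[0,0,0],[0,0,56],0.7],[[0,0,0],[0,0,58],0.7],[[0,0,0],[0,0,58],0.7],[[0,0,0],[0,0,58],0.7],[[0,0,0],[0,0,58],0.7]]'
cat > p2.py <<'E'
from go import *
st=bot.read_state();print(st['force'].round(1),st['opening'])
rows([[.4661,-.2537,.10],[.4661,-.2537,.034]],ori(0,-7.5))
E
python3 p2.py
```

```text
time_s: 19.48
position: [0.4661, -0.1829, 0.157]
tcp_rot: [[0.64, 0.769, -0.002], [0.769, -0.64, 0.002], [0.001, -0.003, -1.0]]
force: [0.3, 0.8, -0.6]
opening: 0.508
time_s: 20.48
position: [0.4668, -0.1812, 0.1571]
tcp_rot: [[0.992, -0.128, -0.001], [-0.128, -0.992, 0.002], [-0.002, -0.002, -1.0]]
force: [-0.8, -0.3, -0.9]
opening: 0.515
[-0.8 -0.3 -0.9] 0.5146662914327306
now [ 0.4668 -0.1812  0.1571] [-3.410e+01  2.360e+01  1.018e+02  1.000e-01  5.470e+01  6.330e+01]
rv [-0.1   0.09  0.14]
[ 0.4661 -0.2537  0.1   ] [ 8.7 72.1 56.9]
[ 0.4661 -0.2537  0.034 ] [  8.8  72.2 122.9]
```

```bash
python3 -m jog '[[[5,40,0],[0,0,0],0.7],[[8.7,72,20],[0,0,0.1],0.7],[[8.7,72,57],[0,0,0.1],0.7],[[8.7,72,80],[0,0,0.1],0.7],[[8.7,72,100],[0,0,0.1],0.7],[[8.7,72,110],[0,0,0.1],0.7],[[8.7,72,110],[0,0,0.1],0.7],[[8.7,72,110],[0,0,0.1],0.7],[[8.7,72,110],[0,0,0.1],0.7]]';python3 p2.py
```

```text
time_s: 21.23
position: [0.4673, -0.2543, 0.0482]
tcp_rot: [[0.991, -0.13, 0.001], [-0.13, -0.991, 0.0], [0.001, -0.0, -1.0]]
force: [0.7, -0.2, -0.0]
opening: 0.514
[ 0.7 -0.2 -0. ] 0.5144049048974189
now [ 0.4673 -0.2543  0.0482] [-4.060e+01  3.570e+01  1.024e+02  1.000e-01  4.190e+01  5.680e+01]
rv [-0.01 -0.06  0.01]
[ 0.4661 -0.2537  0.1   ] [ -1.2  -0.4 -51.8]
[ 0.4661 -0.2537  0.034 ] [-1.2 -0.4 14.2]
```

Underside is about 17 mm above the rests. Lower, then feel for contact.

```bash
python3 -m jog '[[[-1,-0.4,5],[0,0,0],0.7],[[-1,-0.4,10],[0,0,0],0.7],[[-1,-0.4,14],[0,0,0],0.7],[[-1,-0.4,14],[0,0,0],0.7],[[-1,-0.4,14],[0,0,0],0.7]]';for i in 1 2 3; do python3 -m jog '[[[0,0,1],[0,0,0],0.7],[[0,0,1],[0,0,0],0.7],[[0,0,1],[0,0,0],0.7]]'|egrep 'pos|force'; done
```

```text
time_s: 21.65
position: [0.4652, -0.253, 0.033]
tcp_rot: [[0.991, -0.131, -0.001], [-0.131, -0.991, 0.002], [-0.001, -0.002, -1.0]]
force: [-0.2, -0.5, -0.6]
opening: 0.513
position: [0.4654, -0.2532, 0.0322]
force: [0.9, 0.4, -0.3]
position: [0.4654, -0.2532, 0.0311]
force: [-0.7, 0.7, -1.1]
position: [0.4654, -0.2532, 0.0308]
force: [-0.8, -0.1, 5.9]
```

Contact at the predicted height (TCP z 0.0308). Release, go straight up and check.

```bash
python3 -m jog '[[[0,0,0],[0,0,0],0.45],[[0,0,0],[0,0,0],0.4],[[0,0,0],[0,0,0],0.3],[[0,0,0],[0,0,0],0.25],[[0,0,0],[0,0,0],0.25],[[0,0,0],[0,0,0],0.25],[[0,0,0],[0,0,0],0.25]]'|egrep 'force|open';python3 -m jog '[[[0,0,-15],[0,0,0],0.25],[[0,0,-40],[0,0,0],0.25],[[0,0,-80],[0,0,0],0.25],[[0,0,-120],[0,0,0],0.25],[[0,0,-160],[0,0,0],0.25],[[-20,0,-220],[0,0,0],0.1],[[-20,0,-220],[0,0,0],0.1],[[-20,0,-220],[0,0,0],0.1],[[-20,0,-220],[0,0,0],0.1],[[-20,0,-220],[0,0,0],0.1]]'; python3 m.py .075 .4655 -.2533 .075 w11.png
python3 - <<'E'
from go import *
# side-profile check: pine front face & spacer visible in scene; bench things unchanged
im=cap('scene','s11.png');o=cv2.imread('pics/s1.png')[:,:,::-1]
d=(np.abs(im.astype(int)-o).max(2)>45).astype(np.uint8);d=cv2.morphologyEx(d,cv2.MORPH_OPEN,np.ones((3,3)))
n,l,st,c=cv2.connectedComponentsWithStats(d)
print([(s.tolist()) for s in st[1:] if s[4]>25])
s=cam('scene');ux=ori(0,-7.5)[:,0];uy=np.array([-ux[1],ux[0],0]);p=np.array([.4655,-.2533,0])
for a,b,z in [(.05,.0225,.053),(-.05,.0225,.053),(.05,.0225,.075),(-.05,.0225,.075)]: print(a,z,proj(s,p+a*ux+b*uy+[0,0,z]).round(1))
cv2.imwrite('pics/f.png',cv2.resize(im[140:215,290:400,::-1],None,fx=6,fy=6,interpolation=cv2.INTER_CUBIC))
E
```

```text
force: [-0.1, -0.7, 0.4]
opening: 0.743
time_s: 23.82
position: [0.4451, -0.2503, 0.2492]
tcp_rot: [[0.991, -0.131, -0.002], [-0.131, -0.991, 0.003], [-0.002, -0.003, -1.0]]
force: [0.6, -0.4, -0.1]
opening: 0.888
px 281 165 [ 15 124  99] bench [ 20  41 154]
area [ 257  120   50   95 4296]
rect ((462.6236877441406, -253.09945678710938), (51.088661193847656, 99.18450164794922), 83.53070831298828) long yaw -6.4692836
[[360, 0, 35, 9, 271], [437, 0, 4, 9, 29], [489, 0, 71, 218, 9450], [483, 5, 16, 9, 132], [335, 16, 67, 90, 3069], [406, 66, 27, 181, 2062], [468, 95, 15, 8, 111], [330, 153, 39, 24, 524], [395, 162, 10, 11, 91], [324, 187, 26, 15, 150], [376, 203, 9, 18, 111], [256, 238, 82, 126, 3025], [422, 248, 85, 72, 3253], [204, 259, 30, 33, 589], [280, 284, 9, 5, 33], [263, 340, 11, 9, 60], [265, 353, 6, 24, 83], [456, 360, 16, 8, 69], [551, 369, 6, 6, 27]]
0.05 0.053 [328.9 165.3]
-0.05 0.053 [360.8 177.5]
0.05 0.075 [329.3 159.2]
-0.05 0.075 [361.7 171.3]
```

The picture budget is spent, so the last check is numerical: the offcut's edges above the rest, and colour centroids of the bystanders before and after.

Run:
```python
from go import *
c=cam('wrist');im=cv2.imread('pics/w11.png')[:,:,::-1];hsv=cv2.cvtColor(im,cv2.COLOR_RGB2HSV).astype(int)
m=(np.abs(hsv-[15,124,99])<[8,45,45]).all(2)
L,Rr=[],[]
for v in range(122,216,8):
    xs=np.where(m[v,240:325])[0]+240
    if len(xs): print(v,xs[0],xs[-1],len(xs),end=' | ')
    if v<165: L.append(onz(c,xs[0],v,.075));Rr.append(onz(c,xs[-1]+1,v,.075))
for e in(L,Rr):
    e=np.array(e);k=np.polyfit(e[:,0],e[:,1],1);print('\nyaw',np.degrees(np.arctan(k[0])),'y at .4655',np.polyval(k,.4655))
a=cv2.imread('pics/s1.png');b=cv2.imread('pics/s11.png')
rng=dict(blue=((100,130,60),(125,255,255)),teal=((80,120,50),(96,255,255)),red=((0,180,60),(6,255,255)))
for n,(lo,hi) in rng.items():
    for i in(a,b):
        k=cv2.inRange(cv2.cvtColor(i,cv2.COLOR_BGR2HSV),np.array(lo),np.array(hi));k[:,420:]=0
        N,l,st,ce=cv2.connectedComponentsWithStats(k);print(n,[(ce[j].round(1).tolist(),int(st[j,4])) for j in range(1,N) if st[j,4]>60])
print('spacer areas diff', np.abs(a[210:262,222:268].astype(int)-b[210:262,222:268]).max(2).mean())
```

```text
122 260 303 44 | 130 260 303 44 | 138 260 303 44 | 146 260 303 44 | 154 260 302 43 | 162 254 306 51 | 170 257 306 50 | 178 257 306 49 | 186 257 306 50 | 194 257 305 49 | 202 257 305 48 | 210 261 301 41 | 
yaw -14.567397678145243 y at .4655 -0.22628053083687852

yaw -3.930263601017439 y at .4655 -0.2778867183807433
blue [([308.2, 316.2], 526)]
blue [([308.1, 316.2], 531)]
teal [([220.5, 131.1], 160), ([163.8, 341.3], 619)]
teal [([220.4, 131.4], 172), ([163.8, 341.3], 619)]
red [([203.3, 10.7], 70), ([401.3, 107.1], 103), ([156.9, 245.0], 90), ([110.6, 276.0], 344), ([287.7, 346.4], 329)]
red [([203.4, 10.2], 80), ([401.3, 107.1], 103), ([157.2, 244.8], 91), ([110.6, 275.9], 344), ([287.6, 346.3], 332)]
spacer areas diff 8.335702341137123
```

The offcut's edges run parallel at columns 260–303 above the rest: 45 mm wide, in line, top at 75 mm. The coloured bystanders haven't moved. Handing in.

```bash
python3 -c "
from rig import bot
print(bot.read_state()['time_s'],bot.hand_in())"
```

```text
the job is handed in; nothing more can be done
23.9167 None
```

I set spacer_23 on the middle of the beech block, laid the pine offcut across it and the rest beside it, and handed the job in at 23.9 s. The rest beside the block measured 53 mm, so spacer_23 was the one needed.

**Last checks that agreed**
- The spacer sat within 1 mm of the block's middle and square to it.
- The offcut made contact at the expected 53 mm height. Its visible edges over the rest were 45 mm apart and in line with it.
- The coloured things I compared before and after (blue and teal blocks, red items) had not moved, and contact forces stayed around 6 N.

**What disagreed or failed**
- **Fingers:** their ends lie about 28 mm behind the stated TCP. My first closing on the spacer missed above it without touching anything.
- **Wrist:** my first approach, normal to the slope, ran joint 6 to its limit near a singular pose. I backed off and grasped with an 18° tilt instead.
- **Offcut outline:** the final outline fit gave a width of 51 mm and a yaw about 1° off. The line fit to its edges was also off (-14.6° and -3.9°). I put both down to the same-coloured block blending in, and relied on the clean rows over the rest.
- **Pictures:** the viewing limit was reached, so I did not see the finished stack. The last check was by numbers only.
- **Not checked one by one:** the screw box, tape measure and sanding block. The area round the two spacers left in the rack showed only a small image difference, probably shadow.

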